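# Seat the slide-holder arbor in the lapping spindle

## Robot

A 6-joint arm with a two-finger parallel gripper is mounted at the origin on the work surface; the furniture and walls round the work are solid. World frame = base frame: x ahead of the robot, y to its left, z up, the work surface at z = 0. Lengths are in m, angles in rad, forces in N, time in s.
With the tool pointing down it reaches from about 0.35 to 0.85 m from the base axis. Payload 8.1 kg.
Tool frame: the origin (TCP) lies at the very end of the fingers, on their centre line; the grasp point (between the pads) lies 19 mm behind it; z points along the fingers, y is the line along which they close (so a half turn about z gives the same grasp; the last joint's range is limited). The gripper opens to 93 mm and grips with 3 to 60 N. Pads are 15 mm wide; open, the fingers measure 128 mm over their backs; the gripper's body (75 mm by 188 mm) begins 65 mm behind the grasp point.
Start: joints at [1.055, 0.13, 1.488, -0, 1.523, -0.085], TCP at [0.251, 0.545, 0.219] pointing down, gripper open.
Joint ranges: [-2.96, 2.96], [-0.89, 2.26], [0.02, 2.5], [-1.34, 4.48], [0, 2.73], [-2.66, 2.66]. Speed limits (rad/s): [2.39, 2.39, 2.79, 3.14, 3.14, 3.14].

## Interface

Orientations are given as a rotation vector (axis times angle).
In Python, from plant import robot gives the robot as it stands. The module is installed in compiled form; this text tells all that it offers.
- The arm moves only by the tool play_rows, never from a script. Its argument "increments" is text: rows parted by semicolons, each of 5 numbers parted by spaces: the shift along the tool's x, y, z in mm, then the turn about the tool's z in degrees, then the closure, from -1 (fully open) to 1 (shut). In form: dx dy dz yaw claw; .... A call has 1 to 20 rows; each row is the pose to reach, as a shift and turn from the pose commanded when the call began, along the tool's axes at that moment; what a row does not reach only later rows make up. A row lasts 1/10 s, in which the tool goes at most 50 mm and 8.59 degrees, less where a joint would pass 70% of its speed; a pose out of reach is approached as far as the arm can. A call with a gripper value outside its range is refused whole. The fingers move at their own pace and stop on an object; "force" is the grip in N (left out, the last holds). Time passes only in rows, so rows that repeat a pose let the fingers close. It gives the time, the measured TCP pose, the force, the opening and the grip force at its end, in the units of the state.
- robot.read_state(): the state, without advancing time (a new reading comes with each control period).
- robot.read_camera(name): name is "scene" or "top" or "wrist"; returns the picture (400x640x3 uint8, blue, green, red); there is no depth.
- robot.calibration(name): a dict with "vertical_fov" (degrees; the focal length in pixels is half the picture's height over the tangent of half this angle, whatever the lens; pixels are square), "cx", "cy" (the principal point, pixels), "D" ([k1, k2, p1, p2, k3] as OpenCV has them; the pictures are not rectified), "rvec" (rotation vector, rad) and "tvec" (3), from world to camera coordinates, as OpenCV has them. Camera axes: x right, y down, z forward; pixel columns grow to the right and rows downward; lengths in m; the calibration is good to about 2 mm. A picture is of the moment at which its call begins: read the wrist's pose just before it. calibration takes no time and is no camera call; for the wrist camera it gives the pose at the moment of the call.
- robot.close_job(): hands the job in; it is judged then, once.
Trained networks look in the newest picture that a camera, given by its name, has taken for a name from the list of things; names that differ only in an ending like _2 or _b are one class to them, and where a whole thing is asked for, a point or a joint stands for the part that bears it (a point fixed in the world has none). Each returns a list of dicts, best first, with "conf" (0 to 1); they miss things now and then, are a little off and sometimes report something else, mostly with a low value. They report only what shows in the picture. A call takes as long as a camera call. They do not tell look-alikes from the thing itself.
- robot.recognise(camera, query): "centre" ([x, y, z] in m, in world coordinates, good to about 4 mm: the middle of the surface that is visible of it).
- robot.regions_of(camera, query): "pixels" (400x640 bool, what is visible of it).
- robot.landmark_of(camera, query): "centre" ([x, y, z] in m, in world coordinates, good to about 4 mm: a listed point, or the origin of a listed thing).
The state is a dict: "t": time; "q": joint angles; "dq": joint speeds; "joint_torque": joint torques, N m; "tool_pos": TCP position; "orientation": TCP orientation; "force": force on the tool from outside, world axes, zero at the start; "wrist_torque": the same for the moment, N m; "opening": finger opening in m; "gripper_force": force on a finger pad.
Only numpy, scipy, OpenCV 4.12 (cv2) and the standard library are available. Lean on these libraries where they do the work, as an engineer would, in place of code of your own. Each camera call takes 0.05 s, during which the arm holds its last target. There are 200 camera calls.

## Task

Take the slide-holder arbor (the one with the oblong head) out of the rack and fit it in the upright spindle of the lapping machine: find by feel, turning it under light pressure, where its flange slots drop over the spindle's two driving dogs, then press it fully home until the spring catch takes it. Turn it with the spindle until the head is square to the machine, its long sides parallel to the long sides of the housing, and let go. Do not force it down while it stands on the dogs, and leave the cup-wheel arbor in its pocket and the clear dish where it lies.

Things in the scene. Friction and masses are not known exactly. Their poses are not given: they have to be found in the camera images.
- slide_arbor: The arbor to fit, 0.2 to 0.4 kg, upright in one of the rack's two pockets. Origin: on its axis, at the flange's underside; z up the axis, x along the head's long side. Flange 50 mm diameter, 0 to 14 mm high. Slots 10 mm wide and deep cross its underside on both sides of the shank, along x, so it fits the dogs at two angles half a turn apart.
- arbor_head (a point): Middle of that arbor's head, on its axis 40 mm above its origin, axes as the arbor's. The head is an oblong aluminium block, 62 mm along x, 34 mm along y, from 26 to 54 mm above the origin; below it a neck of 26 mm diameter. Grip it across the 34 mm.
- arbor_knob (a point): Lowest point of that arbor, on its axis 57 mm below its origin: the foot of the round retention knob, 14 mm diameter. Above the knob the tapered shank, 38 mm long, widens from 17 to 28 mm diameter at the flange.
- spindle_mouth (a point): Centre of the spindle's flat upper face (52 mm diameter), 104 mm above the bench; z up. Fixed to the housing: it does not turn with the spindle. The mouth of the taper is 29 mm wide, so the shank enters some mm off centre and centres itself. Home: the flange lies on the face, arbor origin at this point within 1.8 mm in height and 2.5 mm sideways, upright.
- dog_tops (a point): Point on the spindle's axis level with the tops of the two driving dogs, 9 mm above the face; fixed to the housing. The dogs stand opposite each other 17 to 25 mm from the axis, 8 mm wide, bevelled on top. The arbor standing on them is 9 mm too high; pressed there with over 35 N it is spoilt. They were left 23 to 80 degrees counter-clockwise, seen from above, from the line of the housing's y axis.
- spring_catch (a point): Point on the axis inside the spindle, 49 mm below its face, where two sprung balls catch the knob. With the slots over the dogs but only a light push (below 8 N) the arbor stops about 5 mm too high; a firm push of 12 to 20 N takes it past the balls and home, where they hold it down. Over 80 N bruises the taper.
- lapper: The lapping machine, fixed: white housing on a grey foot, 124 mm along its x, 204 mm along its y, 72 mm high, motor cover 92 mm high over the +y half, controls on the -x face. Origin: centre of the underside. Spindle axis 40 mm towards -y. The spindle turns stiffly (0.12 N m) and stays where left. Square: arbor x parallel to the housing's y, either way round, within 0.1 rad.
- arbor_rack: Grey plastic rack for two arbors, 92 x 182 mm, fixed; its top is 64 mm above the bench. Origin: centre of the underside; the pockets, through holes of 31 mm diameter, lie 45 mm either side along its y. An arbor's flange rests on the top. A pale lamp housing 170 mm high stands on the bench between rack and machine: carry the arbor over it.
- cup_arbor: The other arbor in the rack, to be left alone: same shank and flange, but a round dark grinding-cup head of 44 mm diameter, from 26 to 50 mm above its origin (on its axis at the flange's underside).
- petri_dish: Clear dish, 57 mm diameter, 16 mm high, lying on the bench; origin at the centre of its underside. Leave alone.
Mind the look-alikes: they are no part of the job. What is shaped like the slide_arbor but green is not meant.

How it is judged:
At the end, for the whole second after the job is handed in: The slide-holder arbor is home in the spindle (flange on the spindle face within 1.8 mm, within 2.5 mm of the axis, upright), over the dogs, its long side parallel to the long side of the housing within 0.1 rad (6 degrees), at rest and released (z of slide_arbor in the frame of spindle_mouth between -0.003 and 0.0018 m and horizontal distance between slide_arbor and spindle_mouth below 0.0025 m and angle between slide_arbor's own z axis and vertical below 0.05 rad and angle between the x axis of slide_arbor and the y axis of lapper, either way round below 0.1 rad and linear speed of slide_arbor below 0.01 m/s and angular speed of slide_arbor below 0.1 rad/s and contact force between the fingers and slide_arbor below 0.1 N); the robot touches nothing.
It fails at once if the arbor is forced down with more than 35 N while it stands on the dogs (7 mm or more above home) (z of slide_arbor in the frame of spindle_mouth above 0.007 m and contact force between slide_arbor and lapper above 35 N).
It fails at once if the arbor is rammed against the machine with more than 80 N (contact force between slide_arbor and lapper above 80 N).
It fails at once if the cup-wheel arbor is moved in or out of its pocket by more than 10 mm (distance of cup_arbor from where it was at the start of the episode above 0.01 m).
It fails at once if the clear dish is pushed more than 20 mm (distance of petri_dish from where it was at the start of the episode above 0.02 m).
It also fails if it takes over 64 s, if anything falls off the work surface, if the arm or the gripper's body presses on something with over 40 N, if the wrist force passes 120 N, or if a joint passes its speed limit or range.

## Working session

There is one attempt and no reset: what is moved stays moved. The work goes in short steps, Python scripts to look and compute and a tool call to move; the robot and the scene stay as the last step left them, time stands still between calls to the robot, and variables do not carry over. Pictures are saved under pics/ and viewed, at most 10 in all, crops included, and the job is handed in when it is done.

Besides the shell and the picture viewer there is one more tool, called after "Request:" as a command line: name --argument value ..., lists and objects as JSON in quotes. play_rows: Moves the arm, as the interface text tells. Its arguments: {"type":"object","properties":{"increments":{"type":"string"},"force":{"type":"number"}},"required":["increments"]}

```bash
mkdir -p pics; cat > h.py <<'E'
import numpy as np, cv2
from plant import robot
def K(c):
    k=robot.calibration(c); f=200/np.tan(np.radians(k["vertical_fov"])/2)
    return np.array([[f,0,k["cx"]],[0,f,k["cy"]],[0,0,1]]),np.array(k["D"],float),np.array(k["rvec"],float),np.array(k["tvec"],float)
def proj(c,P):
    A,D,r,t=K(c); return cv2.projectPoints(np.array(P,float).reshape(-1,1,3),r,t,A,D)[0].reshape(-1,2)
def onz(c,px,z):
    A,D,r,t=K(c); u=cv2.undistortPoints(np.array(px,float).reshape(-1,1,2),A,D).reshape(-1,2)
    R=cv2.Rodrigues(r)[0]; o=-R.T@t; d=np.c_[u,np.ones(len(u))]@R
    return o+d*((z-o[2])/d[:,2])[:,None]
E
python3 - <<'E'
from h import *
a=[]
for c in("scene","top"):
    im=robot.read_camera(c); cv2.imwrite(f"pics/{c}0.png",im)
    for q in("slide_arbor","cup_arbor","arbor_head","spindle_mouth","lapper","arbor_rack","petri_dish"):
        for d in robot.landmark_of(c,q)[:3]: 
            print(c,q,round(d["conf"],2),np.round(d["centre"],3),np.round(proj(c,d["centre"])[0]))
s=robot.read_state(); print(s["t"],s["tool_pos"],s["orientation"],s["force"])
E
```

```text
scene slide_arbor 0.78 [ 0.339 -0.224  0.055] [365. 301.]
scene slide_arbor 0.68 [ 0.553 -0.265  0.06 ] [424. 244.]
scene slide_arbor 0.64 [ 0.672 -0.347  0.054] [474. 229.]
scene arbor_head 0.88 [ 0.672 -0.347  0.096] [478. 218.]
scene arbor_head 0.66 [ 0.332 -0.221  0.093] [363. 293.]
scene spindle_mouth 0.81 [0.485 0.259 0.104] [240. 164.]
scene lapper 0.56 [ 0.493  0.298 -0.001] [237. 185.]
scene arbor_rack 0.68 [ 0.509 -0.262  0.   ] [411. 270.]
scene petri_dish 0.74 [ 0.418  0.087 -0.001] [277. 232.]
scene petri_dish 0.57 [ 0.548 -0.266  0.103] [427. 234.]
top slide_arbor 0.88 [ 0.554 -0.261  0.063] [402. 184.]
top slide_arbor 0.88 [ 0.337 -0.221  0.057] [393. 262.]
top slide_arbor 0.77 [ 0.678 -0.348  0.058] [428. 143.]
top cup_arbor 0.59 [ 0.463 -0.262  0.067] [405. 216.]
top arbor_head 0.94 [ 0.676 -0.345  0.101] [431. 138.]
top arbor_head 0.81 [ 0.34  -0.222  0.095] [396. 259.]
top arbor_head 0.8 [ 0.552 -0.268  0.102] [407. 181.]
top spindle_mouth 0.87 [0.484 0.259 0.106] [215. 211.]
top lapper 0.85 [0.493 0.298 0.001] [210. 215.]
top arbor_rack 0.9 [ 0.508 -0.255 -0.   ] [397. 205.]
top petri_dish 0.71 [ 0.463 -0.26   0.067] [404. 216.]
top petri_dish 0.67 [ 0.423  0.091 -0.002] [281. 237.]
0.8 [0.2505681  0.54521539 0.21868847] [6.71480795e-01 3.06896012e+00 1.49097070e-04] [-0.0600543  -0.25143629 -0.54287854]
```

```bash
python3 - <<'E'
import cv2,numpy as np
a=cv2.imread("pics/top0.png");b=cv2.imread("pics/scene0.png")
cv2.imwrite("pics/crop1.png",cv2.resize(a[110:290,350:470],None,fx=3.3,fy=3.3,interpolation=cv2.INTER_CUBIC))
E
```

```text
(no output)
```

View pics/crop1.png

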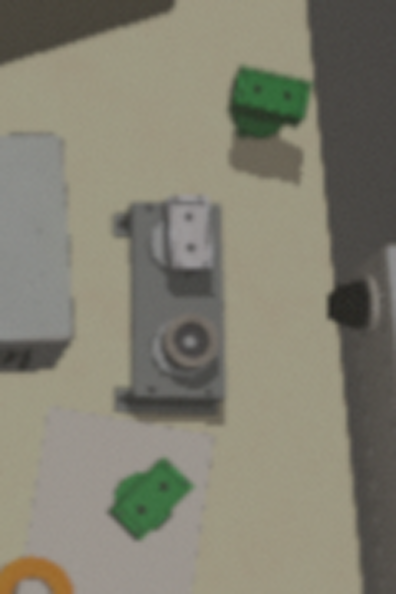

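View pics/top0.png

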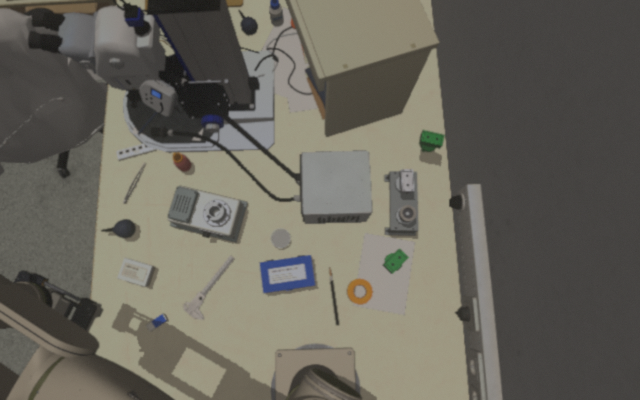

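View pics/scene0.png

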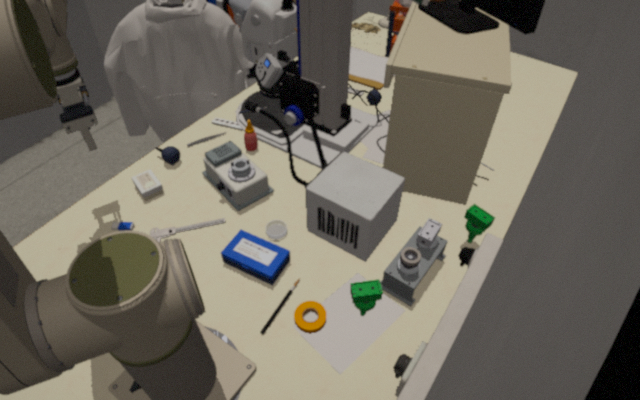

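Candidates in the top picture: green at (431,138), green at (396,259), and a bare-aluminium oblong head in the rack at (405,181). The rack one is meant, because it is not green and stands in a pocket. The enlarged crop confirms it, with the round cup arbor in the near pocket at (405,216). The lamp box is at (335,185) and the spindle at (217,212).

```bash
python3 - <<'E'
from h import *
s=robot.read_state(); R=cv2.Rodrigues(np.array(s["orientation"],float))[0]
print("lamp top",onz("top",[[301,152],[368,151],[371,212],[304,214]],.17).round(3).tolist())
print("cabinet", onz("top",[[334,132],[408,107]],0).round(3).tolist())
w=lambda p:[350+p[0]/3.3,110+p[1]/3.3]
print("holes",onz("top",[w((189,216)),w((191,248)),w((167,203)),w((170,268)),w((207,203)),w((209,268))],.118).round(3).tolist())
print((R.T@(np.array([.553,-.265,.26])-s["tool_pos"])*1000).round(), R.round(3).tolist())
E
```

```text
lamp top [[0.622, 0.02, 0.17], [0.62, -0.155, 0.17], [0.457, -0.154, 0.17], [0.457, 0.016, 0.17]]
cabinet [[0.741, -0.077, 0.0], [0.817, -0.311, 0.0]]
holes [[0.565, -0.265, 0.118], [0.537, -0.265, 0.118], [0.576, -0.248, 0.118], [0.521, -0.246, 0.118], [0.575, -0.281, 0.118], [0.52, -0.278, 0.118]]
[-613. -610.  -41.] [[-0.909, 0.418, 0.0], [0.418, 0.909, 0.0], [-0.0, 0.0, -1.0]]
```

Request:
play_rows --increments "0 0 -41 0 -1;-306 -305 -41 -12 -1;-306 -305 -41 -12 -1;-613 -610 -41 -25 -1;-613 -610 -41 -25 -1;-613 -610 -41 -25 -1;-613 -610 -41 -25 -1;-613 -610 -41 -25 -1;-613 -610 -41 -25 -1;-613 -610 -41 -25 -1;-613 -610 -41 -25 -1;-613 -610 -41 -25 -1;-613 -610 -41 -25 -1;-613 -610 -41 -25 -1;-613 -610 -41 -25 -1;-613 -610 -41 -25 -1;-613 -610 -41 -25 -1;-613 -610 -41 -25 -1;-613 -610 -41 -25 -1;-613 -610 -41 -25 -1"

```text
t: 2.8
tool_pos: [0.5527, -0.2677, 0.2586]
orientation: [0.004, -3.14, -0.0]
force: [0.2, 0.7, 0.1]
opening: 0.0929
gripper_force: 0.0
```

```bash
python3 - <<'E'
from h import *
s=robot.read_state();print(s["tool_pos"],s["q"])
im=robot.read_camera("wrist"); cv2.imwrite("pics/w1.png",im)
for q in("arbor_head","slide_arbor"):
    for d in robot.landmark_of("wrist",q)[:3]: print(q,round(d["conf"],2),np.round(d["centre"],4),proj("wrist",d["centre"]).round())
for d in robot.regions_of("wrist","arbor_head")[:2]:
    m=d["pixels"].astype(np.uint8); print(d["conf"],m.sum())
E
```

```text
[ 0.55268813 -0.26767664  0.25863762] [-5.34239749e-01  1.56445214e-01  1.38727972e+00 -4.13352782e-04
  1.59893145e+00 -2.10741841e+00]
arbor_head 0.94 [ 0.5537 -0.2666  0.1035] [[320. 185.]]
arbor_head 0.76 [ 0.6724 -0.3463  0.0978] [[243. 295.]]
slide_arbor 0.74 [ 0.5539 -0.2651  0.0661] [[321. 177.]]
slide_arbor 0.71 [ 0.6749 -0.3441  0.0607] [[252. 280.]]
0.84 1175
0.57 2818
```

View pics/w1.png

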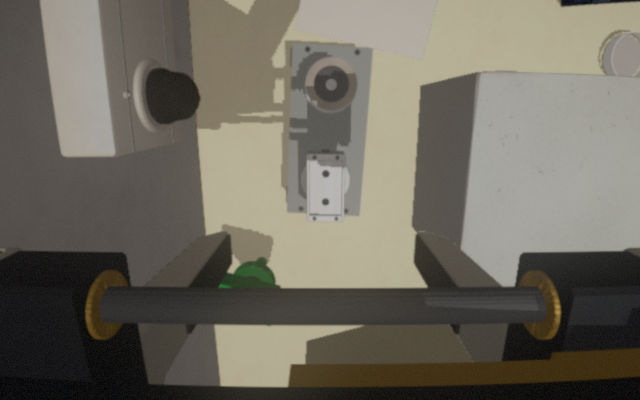

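The wrist view shows the aluminium head at (325,190), with its long side along the picture's vertical. The cup arbor is behind it at (330,85), the lamp to the right, and the green arbor at (255,275).

```bash
python3 - <<'E'
from h import *
print(onz("wrist",[[325,174],[325,202],[307,162],[343,162],[308,220],[343,220]],.118).round(4).tolist())
im=cv2.imread("pics/w1.png"); g=cv2.cvtColor(im,cv2.COLOR_BGR2GRAY)
m=(g[140:240,290:365]>165).astype(np.uint8); n,l,st,c=cv2.connectedComponentsWithStats(m); i=1+st[1:,4].argmax()
ys,xs=np.where(l==i); P=np.c_[xs+290,ys+140]; print(st[i],len(xs))
W=onz("wrist",P,.118)[:,:2].astype(np.float32); print(cv2.minAreaRect(W))
E
```

```text
[[0.5411, -0.2612, 0.118], [0.5668, -0.261, 0.118], [0.5304, -0.2771, 0.118], [0.5302, -0.2454, 0.118], [0.584, -0.2765, 0.118], [0.5839, -0.2443, 0.118]]
[   0   20   75   80 3599] 3599
((0.5655437111854553, -0.25906020402908325), (0.07406417280435562, 0.0690898522734642), 0.28357967734336853)
```

Request:
play_rows --increments "-1 5 40 0 -1;-1 5 80 0 -1;-1 5 120 0 -1;-1 5 150 0 -1;-1 5 171 0 -1;-1 5 171 0 -1;-1 5 171 0 -1;-1 5 171 0 1;-1 5 171 0 1;-1 5 171 0 1;-1 5 171 0 1;-1 5 171 0 1;-1 5 171 0 1;-1 5 171 0 1;-1 5 171 0 1;-1 5 171 0 1" --force 45

```text
t: 4.6
tool_pos: [0.5542, -0.2622, 0.0895]
orientation: [-0.008, 3.14, -0.006]
force: [-0.1, -6.7, 0.8]
opening: 0.0338
gripper_force: 45.0
```

Request:
play_rows --increments "0 0 -20 0 1;0 0 -60 0 1;0 0 -110 0 1;0 0 -150 0 1;0 0 -195 0 1;0 0 -195 0 1;0 0 -195 0 1;35 260 -195 0 1;35 260 -195 0 1;35 260 -195 0 1;69 521 -195 17 1;69 521 -195 17 1;69 521 -195 17 1;69 521 -195 17 1;69 521 -195 17 1;69 521 -195 17 1;69 521 -195 17 1;69 521 -195 17 1;69 521 -195 17 1;69 521 -195 17 1"

```text
t: 6.6
tool_pos: [0.4803, 0.2607, 0.2804]
orientation: [-0.452, -3.104, 0.005]
force: [-0.2, -0.9, -4.2]
opening: 0.034
gripper_force: 45.0
```

```bash
python3 - <<'E'
from h import *
s=robot.read_state();print(s["tool_pos"],s["force"],s["q"][5])
R=cv2.Rodrigues(np.array(s["orientation"],float))[0];print(R.round(3).tolist())
im=robot.read_camera("wrist"); cv2.imwrite("pics/w2.png",im)
for q in("spindle_mouth","lapper","dog_tops","slide_arbor","arbor_knob"):
    for d in robot.landmark_of("wrist",q)[:2]: print(q,round(d["conf"],2),np.round(d["centre"],4),proj("wrist",d["centre"]).round())
E
```

```text
[0.48034207 0.26072623 0.28036282] [-0.15422879 -0.91777856 -4.15511245] -0.8780055824886696
[[-0.958, 0.285, -0.005], [0.285, 0.958, -0.002], [0.004, -0.004, -1.0]]
spindle_mouth 0.85 [0.4854 0.2625 0.101 ] [[326. 182.]]
lapper 0.7 [0.4943 0.2969 0.0021] [[353. 165.]]
dog_tops 0.7 [0.489  0.2586 0.1131] [[323. 188.]]
slide_arbor 0.71 [0.4758 0.2614 0.2581] [[322. 220.]]
```

View pics/w2.png

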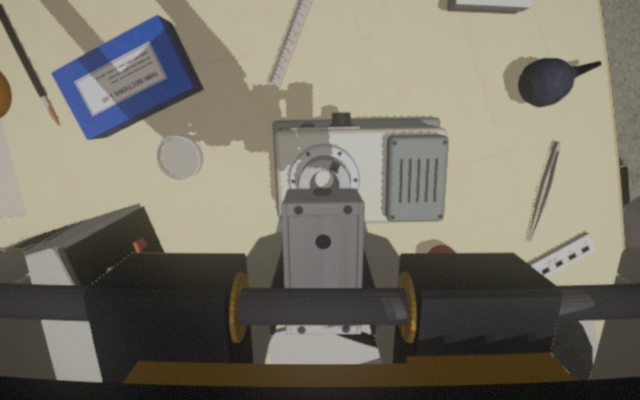

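The held head is at (322,250). Behind it are the spindle at (323,180), with a dark dog near (333,168), the motor cover at (417,178) and the dish at (180,157).

```bash
python3 - <<'E'
from h import *
im=cv2.imread("pics/w2.png")
cv2.imwrite("pics/w2c.png",cv2.resize(im[110:230,260:460],None,fx=4,fy=4,interpolation=cv2.INTER_CUBIC))
E
```

```text
(no output)
```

View pics/w2c.png

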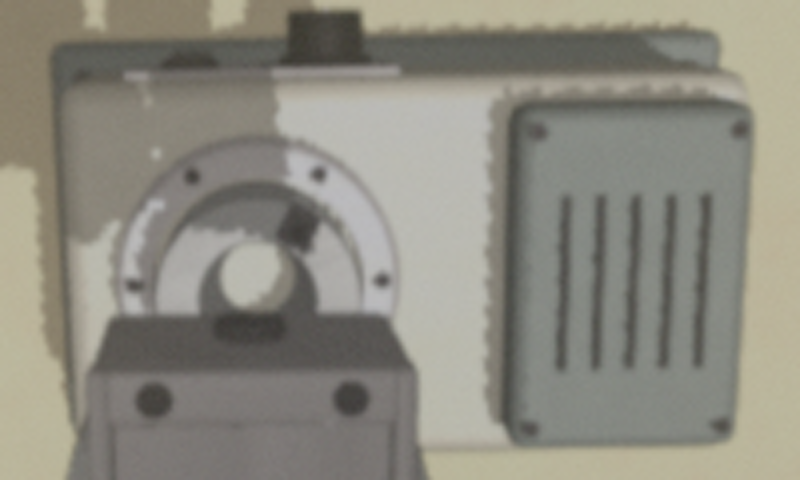

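The crop shows the spindle face centred near (259,283), with one dog at (300,227), so the dog angle can be measured directly.

```bash
python3 - <<'E'
from h import *
w=lambda L:[[260+(x+.5)/4-.5,110+(y+.5)/4-.5] for x,y in L]
a=lambda P:np.degrees(np.arctan2(*(P[1]-P[0])[[1,0]]))
for L,z in(([(537,131),(738,130)],.092),([(530,429),(718,426)],.092),([(565,195),(707,195)],.092),([(53,50),(718,38)],.01)):
    P=onz("wrist",w(L),z);print(P.round(4).tolist(),a(P))
P=onz("wrist",w([(530,429),(537,131)]),.092);print("x",a(P))
c=onz("wrist",w([(155,283),(362,283),(259,180),(120,283),(398,283)]),.104).round(4);print(c.tolist(),(c[0]+c[1])/2)
m=(c[0]+c[1])/2; d=onz("wrist",w([(300,227),(303,222),(296,232)]),.112);print(d.round(4),[a(np.array([m,q])) for q in d],[np.linalg.norm((q-m)[:2]) for q in d])
E
```

```text
[[0.4694, 0.3395, 0.092], [0.4838, 0.3888, 0.092]] 73.72520237550584
[[0.5455, 0.3185, 0.092], [0.5594, 0.3672, 0.092]] 74.00200313547816
[[0.4873, 0.3424, 0.092], [0.4978, 0.3776, 0.092]] 73.35969296400646
[[0.4144, 0.2169, 0.01], [0.4698, 0.4138, 0.01]] 74.29889136082608
x 164.60792450070483
[[0.4767, 0.2365, 0.104], [0.4917, 0.2861, 0.104], [0.4595, 0.2689, 0.104], [0.4741, 0.2281, 0.104], [0.4943, 0.2948, 0.104]] [0.4842 0.2613 0.104 ]
[[0.4723 0.2754 0.112 ]
 [0.4714 0.2764 0.112 ]
 [0.4732 0.2741 0.112 ]] [np.float64(130.18294625413463), np.float64(130.36770427411406), np.float64(130.6565741872127)] [np.float64(0.018410846548324013), np.float64(0.019826137473914925), np.float64(0.01686190251400377)]
```

Request:
play_rows --increments "-4.5 1 10 8 1;-4.5 1 40 17 1;-4.5 1 75 25 1;-4.5 1 80 25 1;-4.5 1 85 25 1;-4.5 1 93 25 1;-4.5 1 100 25 1;-4.5 1 107 25 1;-4.5 1 114 25 1;-4.5 1 120 25 1;-4.5 1 125 25 1;-4.5 1 130 25 1;-4.5 1 130 25 1;-4.5 1 130 25 1"

```text
t: 8.3
tool_pos: [0.4865, 0.2602, 0.1536]
orientation: [-1.118, -2.936, 0.0]
force: [-0.2, 0.5, -3.2]
opening: 0.034
gripper_force: 45.0
```

Request:
play_rows --increments "1.3 -0.8 3 0 1;1.3 -0.8 6 0 1;1.3 -0.8 9 0 1;1.3 -0.8 11 0 1;1.3 -0.8 12 0 1;1.3 -0.8 13 0 1;1.3 -0.8 14 0 1;1.3 -0.8 14 0 1"

```text
t: 9.1
tool_pos: [0.4849, 0.2605, 0.1395]
orientation: [-1.118, -2.936, 0.0]
force: [1.1, 0.3, -3.8]
opening: 0.0339
gripper_force: 45.0
```

Request:
play_rows --increments "0 0 0.5 0 1;0 0 1 0 1;0 0 1.5 0 1;0 0 1.5 0 1"

```text
t: 9.5
tool_pos: [0.4849, 0.2605, 0.1381]
orientation: [-1.118, -2.936, 0.0]
force: [0.4, -0.1, -4.2]
opening: 0.0338
gripper_force: 45.0
```

Request:
play_rows --increments "0 0 0.5 0 1;0 0 1 0 1;0 0 1 0 1"

```text
t: 9.8
tool_pos: [0.4849, 0.2605, 0.137]
orientation: [-1.118, -2.936, 0.0]
force: [-0.0, 0.3, -2.8]
opening: 0.0338
gripper_force: 45.0
```

Request:
play_rows --increments "0 0 0.5 0 1;0 0 1 0 1;0 0 1 0 1"

```text
t: 10.1
tool_pos: [0.4851, 0.2606, 0.1362]
orientation: [1.118, 2.936, 0.001]
force: [0.3, 1.3, -2.9]
opening: 0.0338
gripper_force: 45.0
```

Request:
play_rows --increments "0 0 0.5 0 1;0 0 1 0 1;0 0 1 0 1"

```text
t: 10.4
tool_pos: [0.4853, 0.2607, 0.1354]
orientation: [1.118, 2.935, 0.001]
force: [0.9, 1.7, -2.7]
opening: 0.034
gripper_force: 45.0
```

Request:
play_rows --increments "0 1.1 0 0 1;0 1.1 0.5 0 1;0 1.1 1 0 1;0 1.1 1 0 1"

```text
t: 10.8
tool_pos: [0.4856, 0.2612, 0.1341]
orientation: [-1.118, -2.936, 0.001]
force: [-2.0, -0.4, -1.0]
opening: 0.0338
gripper_force: 45.0
```

Request:
play_rows --increments "0.3 -0.2 0.5 0 1;0.3 -0.2 1 0 1;0.3 -0.2 1 0 1"

```text
t: 11.1
tool_pos: [0.4855, 0.2614, 0.1332]
orientation: [1.118, 2.936, 0.0]
force: [-0.1, -0.5, -0.2]
opening: 0.034
gripper_force: 45.0
```

Request:
play_rows --increments "0 0 0.5 0 1;0 0 1 0 1;0 0 1 0 1"

```text
t: 11.4
tool_pos: [0.4856, 0.2615, 0.1322]
orientation: [1.118, 2.936, 0.001]
force: [0.2, -0.4, 0.5]
opening: 0.0336
gripper_force: 45.0
```

```bash
python3 - <<'E'
from h import *
for i in range(3):
    s=robot.read_state();print(np.round(s["tool_pos"],4),np.round(s["force"],1),np.round(s["wrist_torque"],2))
    robot.read_camera("wrist")
for c in("wrist","scene","top"):
    im=robot.read_camera(c); cv2.imwrite(f"pics/{c}3.png",im)
    for q in("arbor_head","slide_arbor"):
        for d in robot.landmark_of(c,q)[:4]:
            if d["centre"][1]>0: print(c,q,round(d["conf"],2),np.round(d["centre"],4),proj(c,d["centre"]).round())
im=cv2.imread("pics/scene3.png"); cv2.imwrite("pics/s3c.png",cv2.resize(im[90:215,150:310],None,fx=4.5,fy=4.5,interpolation=cv2.INTER_CUBIC))
E
```

```text
[0.4856 0.2615 0.1322] [ 0.2 -0.4  0.5] [ 0.07 -0.22 -0.16]
[0.4856 0.2615 0.1322] [-0.  -0.1 -1.1] [ 0.08 -0.28 -0.13]
[0.4855 0.2615 0.1322] [ 0.3  0.2 -0.6] [ 0.13 -0.3  -0.1 ]
wrist arbor_head 0.58 [0.4831 0.2625 0.1455] [[319. 254.]]
wrist slide_arbor 0.77 [0.483  0.2622 0.1101] [[319. 229.]]
scene arbor_head 0.62 [0.4816 0.2634 0.1502] [[236. 151.]]
scene arbor_head 0.51 [0.4941 0.3015 0.0017] [[236. 184.]]
scene slide_arbor 0.7 [0.4842 0.2639 0.1069] [[238. 163.]]
```

View pics/s3c.png

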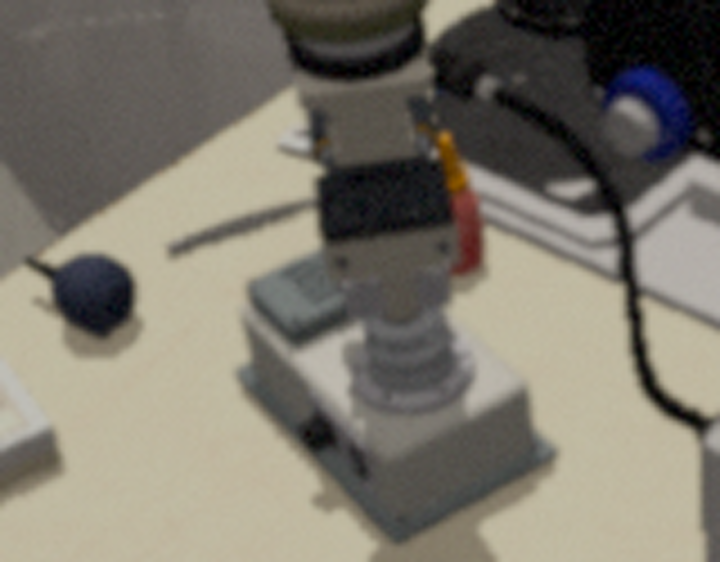

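Request:
play_rows --increments "0 0 0 2 1;0 0 0 4 1;0 0 0 6 1;0 0 0 8 1;0 0 0 10 1;0 0 0 10 1"

```text
t: 12.6
tool_pos: [0.4856, 0.2613, 0.1321]
orientation: [1.37, 2.827, 0.0]
force: [1.7, -0.3, -2.3]
opening: 0.0339
gripper_force: 45.0
```

```bash
python3 -c "
from h import *
s=robot.read_state();print(np.round(s['tool_pos'],4),np.round(s['force'],1),np.round(s['wrist_torque'],3))"
```

```text
[0.4856 0.2613 0.1321] [ 1.7 -0.3 -2.3] [ 0.133 -0.786  0.075]
```

Request:
play_rows --increments "0 0 0.5 0 1;0 0 1 0 1;0 0 1.5 0 1;0 0 2 0 1;0 0 2 0 1"

```text
t: 13.1
tool_pos: [0.4857, 0.2612, 0.1303]
orientation: [1.369, 2.827, 0.0]
force: [2.4, -3.3, 3.6]
opening: 0.0337
gripper_force: 45.0
```

```bash
python3 -c "
from h import *
s=robot.read_state();print(np.round(s['tool_pos'],4),np.round(s['force'],1),np.round(s['wrist_torque'],3))"
```

```text
[0.4857 0.2612 0.1303] [ 2.4 -3.3  3.6] [-0.405 -0.716  0.064]
```

Request:
play_rows --increments "-0.7 0 0.5 0 1;-0.7 0 1 0 1;-0.7 0 1.5 0 1;-0.7 0 1.5 0 1"

```text
t: 13.5
tool_pos: [0.4857, 0.2609, 0.1292]
orientation: [-1.369, -2.827, -0.0]
force: [-1.1, -2.4, 6.8]
opening: 0.0342
gripper_force: 45.0
```

```bash
python3 -c "
from h import *
s=robot.read_state();print(np.round(s['tool_pos'],4),np.round(s['force'],1),np.round(s['wrist_torque'],3))
for c in('wrist','scene'):
    robot.read_camera(c)
    for q in('arbor_head','slide_arbor'):
        for d in robot.landmark_of(c,q)[:4]:
            if d['centre'][1]>0: print(c,q,round(d['conf'],2),np.round(d['centre'],4))
"
```

```text
[0.4857 0.2609 0.1292] [-1.1 -2.4  6.8] [-0.326 -0.122  0.111]
wrist arbor_head 0.86 [0.4849 0.2627 0.1423]
wrist slide_arbor 0.86 [0.4831 0.2601 0.1047]
scene arbor_head 0.81 [0.4804 0.2613 0.1456]
```

Request:
play_rows --increments "0 0 0.5 0 1;0 0 1 0 1;0 0 1.5 0 1;0 0 2 0 1;0 0 2 0 1"

```text
t: 14.3
tool_pos: [0.4858, 0.2609, 0.129]
orientation: [1.369, 2.827, 0.0]
force: [-7.4, -6.9, 20.3]
opening: 0.0334
gripper_force: 45.0
```

Request:
play_rows --increments "0 0 -1 0 1;0 0 -2 0 1;0 0 -3 0 1;0 0 -4 0 1;0 0 -4 0 1"

```text
t: 14.8
tool_pos: [0.4854, 0.2609, 0.1296]
orientation: [-1.369, -2.827, 0.001]
force: [3.7, 2.0, -5.1]
opening: 0.0337
gripper_force: 45.0
```

```bash
python3 -c "
from h import *
s=robot.read_state();print(np.round(s['tool_pos'],4),np.round(s['force'],1),np.round(s['wrist_torque'],3),s['q'][5])"
```

```text
[0.4854 0.2609 0.1296] [ 3.7  2.  -5.1] [ 0.26  -0.974 -0.026] -0.2689903300594929
```

Request:
play_rows --increments "0 0 1 3 1;0 0 1.5 8 1;0 0 1.5 13 1;0 0 1.5 18 1;0 0 1.5 23 1;0 0 1.5 28 1;0 0 1.5 33 1;0 0 1.5 38 1;0 0 1.5 43 1;0 0 1.5 48 1;0 0 1.5 52 1;0 0 1.5 54 1;0 0 1.5 54 1;0 0 1.5 54 1" --force 60

```text
t: 16.2
tool_pos: [0.4852, 0.2601, 0.1291]
orientation: [2.502, 1.899, -0.003]
force: [-2.0, -5.4, 4.0]
opening: 0.0338
gripper_force: 60.0
```

```bash
python3 -c "
from h import *
s=robot.read_state();print(np.round(s['tool_pos'],4),np.round(s['force'],1),np.round(s['wrist_torque'],3))
R=cv2.Rodrigues(np.array(s['orientation'],float))[0];print(np.degrees(np.arctan2(R[1,0],R[0,0])))"
```

```text
[0.4852 0.2601 0.1291] [-2.  -5.4  4. ] [-1.116  0.119  0.002]
74.38678808572364
```

Request:
play_rows --increments "0 0 0.8 0 1;0 0 1.6 0 1;0 0 2.2 0 1;0 0 2.2 0 1"

```text
t: 16.6
tool_pos: [0.4853, 0.2603, 0.1291]
orientation: [2.502, 1.899, -0.002]
force: [-9.4, -8.8, 18.7]
opening: 0.0338
gripper_force: 60.0
```

Request:
play_rows --increments "0 0 -1 0 1;0 0 -2 0 1;0 0 -2.5 0 1;0 0 -2.5 0 0.4;0 0 -2.5 0 0;0 0 -2.5 0 -1;0 0 -2.5 0 -1;0 0 -2.5 0 -1;0 0 -2.5 0 -1;0 0 -30 0 -1;0 0 -70 0 -1;0 0 -110 0 -1;0 0 -140 0 -1;0 0 -140 0 -1;0 0 -140 0 -1"

```text
t: 18.1
tool_pos: [0.4863, 0.2611, 0.2678]
orientation: [2.503, 1.897, 0.003]
force: [0.4, -0.1, 0.5]
opening: 0.0932
gripper_force: 0.0
```

```bash
python3 - <<'E'
from h import *
s=robot.read_state();print(np.round(s['tool_pos'],4),np.round(s['force'],1),s["opening"])
im=robot.read_camera("wrist");cv2.imwrite("pics/w4.png",im)
for c in("wrist","scene"):
    if c!="wrist": robot.read_camera(c)
    for q in('arbor_head','slide_arbor','spindle_mouth'):
        for d in robot.landmark_of(c,q)[:4]:
            if d['centre'][1]>0.1: print(c,q,round(d['conf'],2),np.round(d['centre'],4),proj(c,d["centre"]).round())
cv2.imwrite("pics/w4c.png",cv2.resize(im[100:270,220:460],None,fx=3.3,fy=3.3,interpolation=cv2.INTER_CUBIC))
E
```

```text
[0.4863 0.2611 0.2678] [ 0.4 -0.1  0.5] 0.09317549285240924
wrist arbor_head 0.86 [0.483  0.2623 0.1415] [[319. 192.]]
wrist slide_arbor 0.78 [0.4846 0.2612 0.1024] [[322. 183.]]
scene slide_arbor 0.89 [0.4834 0.2587 0.1044] [[240. 165.]]
scene spindle_mouth 0.92 [0.4825 0.2584 0.1039] [[240. 165.]]
```

View pics/w4c.png

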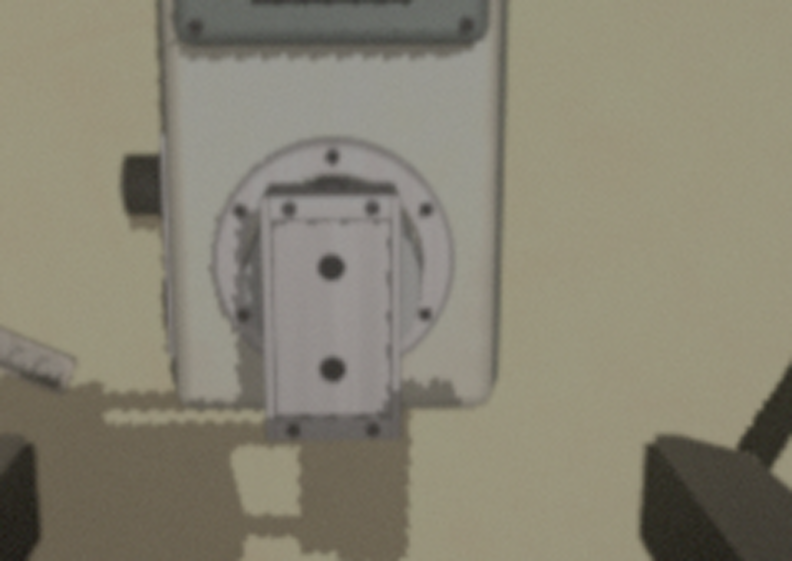

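The arbor stands released in the spindle. Its holes at (331,267) and (332,370) line up with the housing's long sides, and its measured height matches home. I'm handing the job in.

```bash
python3 -c "
from plant import robot
print(robot.close_job())"
```

```text
the job is handed in; nothing more can be done
None
```

The slide-holder arbor is in the spindle, measured at home height within camera accuracy (a few mm) and about 0.4° off square by the gripper's angle; it held against a light upward pull, I released it at about 18 s, and the job is handed in (no verdict came back).

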